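# Grade the spring plungers

### The job

Squeeze each of the three spring plungers on the grey rack end to end with the same firm squeeze, hard enough to clearly shift its orange ring, and see how far each stem sinks. Lay the softest one (sinks most) in the green bin and the stiffest one (sinks least) in the clear case with the blue floor, without dropping them from a height; leave the middle one lying on the rack and do not disturb the other things.

Things in the scene. Friction and masses are not known exactly. Their poses are not given: they have to be found in the camera images.
- plunger_a: One of three look-alike spring plungers, places shuffled. Square aluminium housing 38 mm long, 34 mm wide and high; a round steel stem, 21 mm across, stands 24 mm out of its +x end, sprung, travel 16 mm. 62 mm long when free, about 0.16 kg. Origin: middle of the free length, on the underside (ends at x -31 and +31 mm, axis 17 mm up); x towards the stem, z up.
- plunger_b: Outwardly the same as plunger_a, same origin and axes. Which has which spring is not told. The stem sinks in proportion to an end-to-end squeeze; of the three springs each gives about twice as much as the next stiffer one.
- plunger_c: Outwardly the same as plunger_a, same origin and axes. At 20 N the stiffest sinks about 3 mm; the softest bottoms at about 23 N on the stem, the middle one at about 45 N: 20 to 35 N is a good squeeze. Can be carried by the same end-to-end pinch from above.
- ring_a (a joint): Orange ring (31 mm across, 4 mm thick) on the stem of plunger_a: how far (m) it has been pushed along the stem. 0 at the start, against the housing. The housing pushes it as the stem sinks, and it stays there: after release its gap to the housing shows the deepest the stem has sunk.
- ring_b (a joint): Orange ring (31 mm across, 4 mm thick) on the stem of plunger_b: how far (m) it has been pushed along the stem. 0 at the start, against the housing. The housing pushes it as the stem sinks, and it stays there: after release its gap to the housing shows the deepest the stem has sunk.
- ring_c (a joint): Orange ring (31 mm across, 4 mm thick) on the stem of plunger_c: how far (m) it has been pushed along the stem. 0 at the start, against the housing. The housing pushes it as the stem sinks, and it stays there: after release its gap to the housing shows the deepest the stem has sunk.
- rack: Grey fixed rack, base 100 x 250 x 10 mm. Three saddles at y -85, 0, +85 mm, tops 35 mm up, 34 mm long (centre x -10 mm), with 7 mm high lips 42 mm apart beside the housing. On each lies a plunger along the rack's x, within 4 mm of x 0, both ends overhanging freely. Origin: centre of the underside, on the table.
- green_bin: Open green bin for plungers to be rebuilt, fixed, outside 190 (x) x 160 (y) x 45 mm high, walls and floor 4 mm; only a sloped lip on its -x rim rises higher, to 60 mm. Origin: centre of the underside, on the table.
- case: Open clear acrylic case with a blue floor and a steel spring clip on its -x side, fixed, outside 190 (x) x 160 (y) x 45 mm high, walls and floor 4 mm. Origin: centre of the underside, on the table. Bin and case may change sides.
- spool: White plastic line spool, 72 mm across, 55 mm tall, standing. Bystander. Origin: centre of the underside.
- reel: Black fishing reel, 84 mm across, 50 mm tall with a crank to 80 mm, lying flat. Bystander. Origin: centre of the underside.
- forceps: Stainless forceps, about 155 mm long, 6 mm thick, lying. Bystander. Origin: centre of the underside.
- lure_red: Red fishing lure, 100 mm long, 26 mm tall, lying. Bystander. Origin: centre of the underside.
- lure_yellow: Yellow fishing lure, 100 mm long, 26 mm tall, lying. Bystander. Origin: centre of the underside.
- bottle: Blue bottle, 60 mm across, 150 mm tall. Bystander. Origin: centre of the underside.
- mug: White mug, 76 mm across, 85 mm tall. Bystander. Origin: centre of the underside.
There are look-alikes about, which are no part of the job. What is shaped like the plunger_b but red or turquoise is not meant.

How it is judged:
By the outcome, as a careful person would: the job done as asked, in the order asked, and still so for the second after the job is handed in, with the robot touching nothing.
It also fails if it takes over 70 s, if anything falls off the work surface, if the arm or the gripper's body presses on something with over 40 N, if the wrist force passes 120 N, or if a joint passes its speed limit or range.

### The arm

A 6-joint arm with a two-finger parallel gripper is mounted at the origin on the work surface. World frame = base frame: x ahead of the robot, y to its left, z up, the work surface at z = 0. Lengths are in m, angles in rad, forces in N, time in s.
With the tool pointing down it reaches from about 0.35 to 0.975 m from the base axis. Payload 4.9 kg.
Tool frame: the origin (TCP) lies at the very end of the fingers, on their centre line; the grasp point (between the pads) lies 19 mm behind it; z points along the fingers, y is the line along which they close (so a half turn about z gives the same grasp; the last joint's range is limited). The gripper opens to 85 mm and grips with 20 to 120 N. Pads are 22 mm wide; open, the fingers measure 114 mm over their backs; the gripper's body (76 mm by 85 mm) begins 54 mm behind the grasp point. The pads swing forward as they close: fully open they stand 13 mm farther back than shut.
Start: joints at [1.211, 0.053, 1.613, -0, 1.476, -0.119], TCP at [0.149, 0.607, 0.231] pointing down, gripper open.
Joint ranges: [-3.01, 3.01], [-1.01, 2.22], [0.06, 2.58], [-1.02, 4.17], [0.09, 2.62], [-3.14, 3.14]. Speed limits (rad/s): [2.57, 2.57, 3.14, 3.14, 3.14, 3.14].

### API

Orientations are given as a rotation vector (axis times angle).
In Python, from station import * gives the robot as it stands.
- The arm moves only by the shell command python3 -m crank 'ROWS' [OPENING] [FORCE]. ROWS is JSON, a list of rows, each an object with "offset": the shift along the tool's x, y, z in m, a list of three; "twist": the turn, a rotation vector about the tool's x, y, z in degrees, a list of three. In form: [{"offset": [x, y, z], "twist": [rx, ry, rz]}, ...]. A call has 1 to 20 rows; each row is the pose to reach, as a shift and turn from the pose commanded when the call began, along the tool's axes at that moment; what a row does not reach only later rows make up. A row lasts 1/8 s, in which the tool goes at most 62.5 mm and 10.7 degrees, less where a joint would pass 70% of its speed; a pose out of reach is approached as far as the arm can. A call with a gripper value outside its range is refused whole. OPENING is the opening, from 0 (shut) to 1 (fully open), set as the call begins (- or left out, the last holds). The fingers move at their own pace and stop on an object; FORCE is the grip in N (left out, the last holds). Time passes only in rows, so rows that repeat a pose let the fingers close. It gives the time, the measured TCP pose, the force, the opening and the grip force at its end, in the units of the state.
- get_obs(): the state, without advancing time (a new reading comes with each control period).
- get_image(name): name is "scene" or "side" or "wrist"; returns the picture (480x640x3 uint8, red, green, blue); there is no depth.
- get_calibration(name): a dict with "intrinsics" (3x3 intrinsics, pixels), "world_from_camera" (4x4, takes a point from camera to world coordinates); the wrist camera has in their place "tool_from_camera" (4x4, takes a point from camera to tool coordinates, whose origin is the TCP and whose axes are the flange's). Camera axes: x right, y up, looking along -z (the intrinsics and any distortion apply to the point x, -y, -z); pixel columns grow to the right and rows downward; lengths in m; the calibration is good to about 2 mm. A picture is of the moment at which its call begins: read the wrist's pose just before it. get_calibration takes no time and is no camera call.
- finish_job(): hands the job in; it is judged then, once.
Trained networks look in the newest picture that a camera, given by its name, has taken for a name from the list of things; names that differ only in an ending like _2 or _b are one class to them, and where a whole thing is asked for, a point or a joint stands for the part that bears it (a point fixed in the world has none). Each returns a list of dicts, best first, with "confidence" (0 to 1); they miss things now and then, are a little off and sometimes report something else, mostly with a low value. They report only what shows in the picture. A call takes as long as a camera call. They do not tell look-alikes from the thing itself.
- cut_out(query, camera): "region" (480x640 bool, what is visible of it) and "rect" ([centre column, centre row, width, height] in pixels, round what is visible of it).
The state is a dict: "t": time; "q": joint angles; "dq": joint speeds; "effort": joint torques, N m; "tool_pos": TCP position; "tool_rot": TCP orientation; "contact_force": force on the tool from outside, world axes, zero at the start; "wrist_torque": the same for the moment, N m; "opening": finger opening in m; "grip_force": force on a finger pad.
Only numpy, scipy, OpenCV 4.12 (cv2) and the standard library are available. Lean on these libraries where they do the work, as an engineer would, in place of code of your own. Each camera call takes 0.05 s, during which the arm holds its last target. There are 200 camera calls.

## Working session

There is one attempt and no reset: what is moved stays moved. The work goes in short steps, Python scripts to look and compute and a shell command to move; the robot and the scene stay as the last step left them, time stands still between calls to the robot, and variables do not carry over. Pictures are saved under pics/ and viewed, at most 10 in all, crops included, and the job is handed in when it is done.

```bash
ls; mkdir -p pics; python3 - <<'E'
from station import *
import cv2,numpy as np
a=get_image("scene");b=get_image("side")
cv2.imwrite("pics/scene.png",a[:,:,::-1]);cv2.imwrite("pics/side.png",b[:,:,::-1])
for n in("scene","side","wrist"):
  print(n,get_calibration(n))
o=get_obs();print(o)
E
```

```text
pics
scene {'intrinsics': array([[524.54921149,   0.        , 321.34491794],
       [  0.        , 524.54921149, 242.95634696],
       [  0.        ,   0.        ,   1.        ]]), 'world_from_camera': array([[-0.66918631, -0.63319477,  0.38891396,  1.0017106 ],
       [ 0.74306385, -0.56542696,  0.35797831,  0.52471136],
       [-0.00676755,  0.52854209,  0.84888012,  1.16518669],
       [ 0.        ,  0.        ,  0.        ,  1.        ]])}
side {'intrinsics': array([[538.36637223,   0.        , 320.35437696],
       [  0.        , 538.36637223, 244.33587238],
       [  0.        ,   0.        ,   1.        ]]), 'world_from_camera': array([[ 0.83728728,  0.28112645, -0.46895407,  0.03339933],
       [-0.54634935,  0.46354268, -0.69758911, -0.67296519],
       [ 0.02126948,  0.84029525,  0.54171165,  0.60242373],
       [ 0.        ,  0.        ,  0.        ,  1.        ]])}
wrist {'intrinsics': array([[379.92076379,   0.        , 316.78183334],
       [  0.        , 379.92076379, 237.48116704],
       [  0.        ,   0.        ,   1.        ]]), 'tool_from_camera': array([[-9.981
[... 322 characters left out ...]
0]])}
{'t': 0.1, 'q': array([ 1.21103436e+00,  5.32804234e-02,  1.61423589e+00,  6.83817441e-08,
        1.47603308e+00, -1.18981290e-01]), 'dq': array([ 2.71624040e-03,  3.05418883e-04, -3.14293014e-03, -7.70311563e-05,
       -7.02608121e-04,  1.15481219e-03]), 'effort': array([ 7.39892148e-04, -3.94908178e+01, -3.71361172e+01, -1.75449140e-04,
        3.91499401e-03, -1.11755341e-05]), 'tool_pos': array([0.14881118, 0.60640115, 0.23014513]), 'tool_rot': array([-3.77248540e-01, -3.11839123e+00,  2.98553255e-03]), 'contact_force': array([-0.94027018, -1.12946073,  0.45290758]), 'wrist_torque': array([-0.00435727,  0.02306126,  0.02762653]), 'grip_force': 0.0, 'opening': 0.08565950736218993}
```

View pics/scene.png

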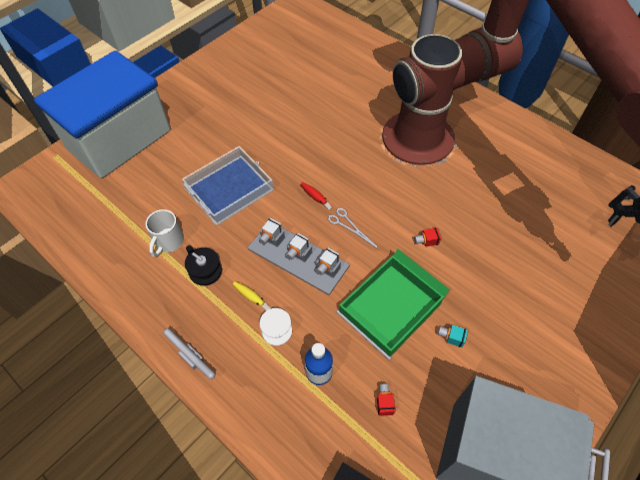

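View pics/side.png

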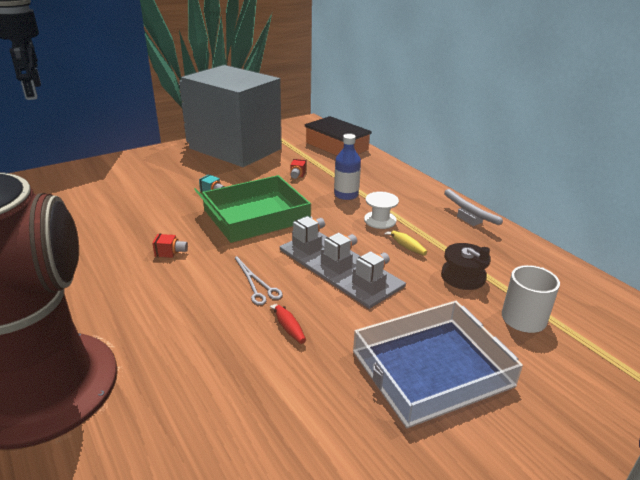

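The scene view shows the rack with three grey plungers at about (271,232), (298,245) and (328,262), the case at (228,185) and the bin at (393,300). The red and turquoise look-alikes at (430,237), (457,335) and (386,400) are off the rack, so I exclude them.

```bash
cat > h.py <<'E'
from station import *
import cv2,numpy as np
from scipy.spatial.transform import Rotation as R
def cam(n,o=None):
    c=get_calibration(n);K=c["intrinsics"]
    if n=="wrist":
        o=o or get_obs();T=np.eye(4);T[:3,:3]=R.from_rotvec(o["tool_rot"]).as_matrix();T[:3,3]=o["tool_pos"]
        return K,T@c["tool_from_camera"]
    return K,c["world_from_camera"]
def back(px,z,n,o=None):
    K,W=cam(n,o);px=np.atleast_2d(np.array(px,float));out=[]
    for u,v in px:
        d=W[:3,:3]@np.array([(u-K[0,2])/K[0,0],-(v-K[1,2])/K[1,1],-1]);p=W[:3,3]
        out.append(p+d*(z-p[2])/d[2])
    return np.array(out)
def proj(P,n,o=None):
    K,W=cam(n,o);q=(np.atleast_2d(P)-W[:3,3])@W[:3,:3]
    return np.c_[K[0,2]-K[0,0]*q[:,0]/q[:,2],K[1,2]+K[1,1]*q[:,1]/q[:,2]]
E
python3 - <<'E'
from h import *
np.set_printoptions(precision=4,suppress=True)
a=get_image("scene")
c=a[200:310,230:370];cv2.imwrite("pics/crop.png",cv2.resize(c,None,fx=5.5,fy=5.4,interpolation=cv2.INTER_CUBIC)[:,:,::-1])
for q,z in(("rack",.01),("green_bin",.045),("case",.045)):
    for r in cut_out(q,"scene")[:2]:
        cs,_=cv2.findContours(r["region"].astype(np.uint8),0,2);p=max(cs,key=len)[:,0]
        w=back(p,z,"scene")[:,:2]
        print(q,r["confidence"],r["rect"],cv2.minAreaRect(w.astype(np.float32)))
for r in cut_out("plunger_a","scene"):
    m=r["region"];v,u=np.nonzero(m);print(r["confidence"],r["rect"],back([u.mean(),v.mean()],.05,"scene"))
E
```

```text
rack 0.74 [301.2, 262.0, 103.1, 70.7] ((0.5414377450942993, 0.01727478951215744), (0.1048339456319809, 0.25394585728645325), 9.839726448059082)
green_bin 0.84 [393.8, 306.8, 113.4, 111.8] ((0.49290645122528076, 0.2864611744880676), (0.1694624423980713, 0.2344101518392563), 87.48294830322266)
green_bin 0.56 [353.4, 226.8, 47.0, 38.5] ((0.39505907893180847, 0.03161251172423363), (0.05098510906100273, 0.051125023514032364), 23.47406005859375)
case 0.96 [225.0, 185.0, 92.4, 77.4] ((0.5132811665534973, -0.2647460103034973), (0.19008009135723114, 0.2007337212562561), 81.43824768066406)
case 0.42 [298.6, 244.7, 25.1, 26.0] ((0.5368555784225464, 0.012858541682362556), (0.07218735665082932, 0.04284423962235451), 9.027376174926758)
0.88 [386.3, 397.9, 19.6, 28.5] [[0.6916 0.4155 0.05  ]]
0.73 [297.4, 244.9, 27.3, 27.9] [[0.5355 0.0138 0.05  ]]
0.68 [327.9, 261.3, 23.9, 25.8] [[0.5189 0.0991 0.05  ]]
0.63 [426.7, 236.2, 27.0, 15.5] [[0.2979 0.2434 0.05  ]]
0.57 [453.1, 336.9, 31.2, 20.7] [[0.4724 0.4396 0.05  ]]
```

View pics/crop.png

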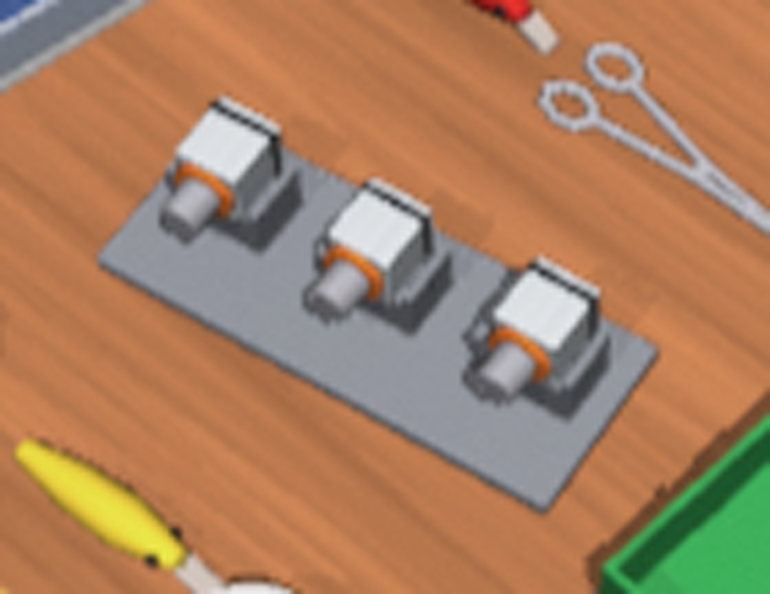

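The enlarged crop confirms three white/aluminium plungers on the rack, stems pointing away from the robot and orange rings against the housings. The rack is yawed by about 10°. I'll hover above it and look with the wrist camera.

```bash
cat >> h.py <<'E'
np.set_printoptions(precision=4,suppress=True)
def go(pos,yawdeg,o=None):
    """offset/twist in tool axes to reach pos, tool down, tool y at yawdeg"""
    o=o or get_obs();r=R.from_rotvec(o["tool_rot"])
    y=np.radians(yawdeg);Y=np.array([np.cos(y),np.sin(y),0]);Z=np.array([0,0,-1.]);T=np.c_[np.cross(Y,Z),Y,Z]
    print("offset",r.inv().apply(np.array(pos)-o["tool_pos"]),"twist",np.degrees((r.inv()*R.from_matrix(T)).as_rotvec()))
E
python3 - <<'E'
from h import *
go([.535,.015,.25],10)
print(back([[248.2,248.5],[329.1,294.4],[349.1,264.8]],.01,"scene"))
E
```

```text
offset [-0.516  -0.4827 -0.0188] twist [-0.025   0.0124 66.1999]
[[ 0.6107 -0.0919  0.01  ]
 [ 0.5699  0.1508  0.01  ]
 [ 0.4741  0.1334  0.01  ]]
```

```bash
python3 -m crank '[{"offset":[-0.516,-0.483,-0.019],"twist":[0,0,66]},{"offset":[-0.516,-0.483,-0.019],"twist":[0,0,66]},{"offset":[-0.516,-0.483,-0.019],"twist":[0,0,66]},{"offset":[-0.516,-0.483,-0.019],"twist":[0,0,66]},{"offset":[-0.516,-0.483,-0.019],"twist":[0,0,66]},{"offset":[-0.516,-0.483,-0.019],"twist":[0,0,66]},{"offset":[-0.516,-0.483,-0.019],"twist":[0,0,66]},{"offset":[-0.516,-0.483,-0.019],"twist":[0,0,66]},{"offset":[-0.516,-0.483,-0.019],"twist":[0,0,66]},{"offset":[-0.516,-0.483,-0.019],"twist":[0,0,66]},{"offset":[-0.516,-0.483,-0.019],"twist":[0,0,66]},{"offset":[-0.516,-0.483,-0.019],"twist":[0,0,66]},{"offset":[-0.516,-0.483,-0.019],"twist":[0,0,66]},{"offset":[-0.516,-0.483,-0.019],"twist":[0,0,66]},{"offset":[-0.516,-0.483,-0.019],"twist":[0,0,66]}]' 1 30; python3 - <<'E'
from h import *
o=get_obs();print(o["t"],o["tool_pos"],o["tool_rot"],o["dq"])
a=get_image("wrist");cv2.imwrite("pics/w1.png",a[:,:,::-1])
for r in cut_out("plunger_a","wrist"):
    m=r["region"];v,u=np.nonzero(m);print(r["confidence"],r["rect"],back([u.mean(),v.mean()],.06,"wrist",o))
E
```

```text
t: 2.22
tool_pos: [0.5344, 0.0162, 0.2503]
tool_rot: [-2.012, -2.412, -0.0]
contact_force: [0.6, 0.5, 0.1]
opening: 0.0857
grip_force: 0.0
2.225 [0.5344 0.0162 0.2503] [-2.0124 -2.4123 -0.0004] [-0.0012  0.0013 -0.0039 -0.0007 -0.0028 -0.0019]
0.89 [326.0, 287.8, 66.4, 46.7] [[ 0.5528 -0.0633  0.06  ]]
0.87 [326.9, 206.5, 72.9, 43.8] [[0.5399 0.0178 0.06  ]]
0.62 [325.9, 103.5, 75.8, 48.9] [[0.5232 0.1014 0.06  ]]
```

View pics/w1.png

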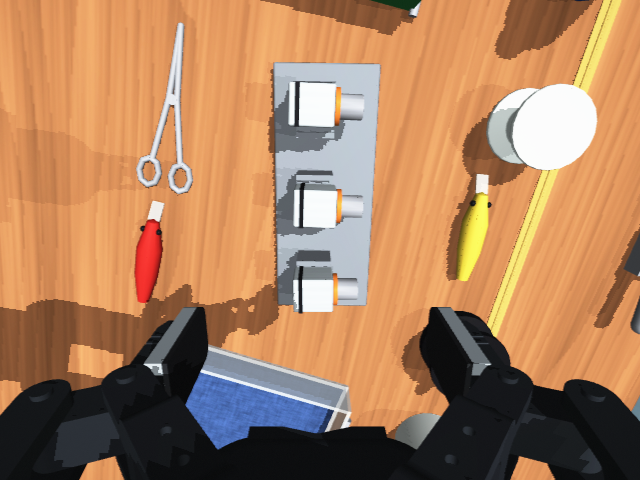

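The wrist view shows the three plungers with stem axes at rows 107, 206 and 289, spanning columns 289–364, 295–363 and 295–359. The rack is aligned with the tool.

```bash
python3 - <<'E'
from h import *
print(back([[274,63],[278,305],[380,63],[367,305]],.01,"wrist"))
for l,r,row in((289,364,106),(295,363,206),(295,359,289)):
    A=back([l,row],.069,"wrist")[0];B=back([r,row],.056,"wrist")[0]
    print(A,B,np.linalg.norm((B-A)[:2]),(A+B)/2,np.degrees(np.arctan2(*(B-A)[1::-1])))
    # from end centre: housing end at -31 -> TCP at -4
    d=np.array([np.cos(np.radians(10)),np.sin(np.radians(10))]);m=(A+B)[:2]/2
    go([*(m-.004*d),.14],10);
for n,c,s in(("green_bin",.045,0),("case",.045,0)):
    r=cut_out(n,"side")
E
```

```text
[[ 0.4742  0.1307  0.01  ]
 [ 0.5145 -0.1148  0.01  ]
 [ 0.5706  0.1481  0.01  ]
 [ 0.6129 -0.097   0.01  ]]
[0.498  0.0953 0.069 ] [0.559  0.1067 0.056 ] 0.06205794451478741 [0.5285 0.101  0.0625] 10.545163525492292
offset [0.0848 0.0052 0.1104] twist [ 0.0139 -0.0034  0.306 ]
[0.516  0.0148 0.069 ] [0.5765 0.0227 0.056 ] 0.061057923152245064 [0.5463 0.0187 0.0625] 7.435442634623234
offset [0.0006 0.008  0.1104] twist [ 0.0139 -0.0034  0.306 ]
[ 0.5288 -0.0637  0.069 ] [ 0.5904 -0.0588  0.056 ] 0.06183693573013463 [ 0.5596 -0.0613  0.0625] 4.501160994377936
offset [-0.0804  0.0068  0.1104] twist [ 0.0139 -0.0034  0.306 ]
```

```bash
python3 -m crank '[{"offset":[0.085,0.005,0.06],"twist":[0,0,0.7]},{"offset":[0.085,0.005,0.11],"twist":[0,0,0.7]},{"offset":[0.085,0.005,0.15],"twist":[0,0,0.7]},{"offset":[0.085,0.005,0.19],"twist":[0,0,0.7]},{"offset":[0.085,0.005,0.22],"twist":[0,0,0.7]},{"offset":[0.085,0.005,0.22],"twist":[0,0,0.7]},{"offset":[0.085,0.005,0.22],"twist":[0,0,0.7]}]' 1 30
python3 -m crank '[{"offset":[0,0,0],"twist":[0,0,0]},{"offset":[0,0,0],"twist":[0,0,0]},{"offset":[0,0,0],"twist":[0,0,0]},{"offset":[0,0,0],"twist":[0,0,0]},{"offset":[0,0,0],"twist":[0,0,0]},{"offset":[0,0,0],"twist":[0,0,0]},{"offset":[0,0,0],"twist":[0,0,0]},{"offset":[0,0,0],"twist":[0,0,0]},{"offset":[0,0,0],"twist":[0,0,0]},{"offset":[0,0,0],"twist":[0,0,0]}]' 0 30
python3 - <<'E'
from h import *
o=get_obs();a=get_image("wrist");b=get_image("side")
P=proj([.5285,.101,.05],"side")[0].astype(int);print(P)
c=cv2.resize(b[P[1]-40:P[1]+40,P[0]-53:P[0]+53],(640,480))
cv2.imwrite("pics/g1.png",np.hstack([cv2.resize(a,(400,300)),cv2.resize(c,(400,300))])[:,:,::-1])
E
```

```text
t: 3.3
tool_pos: [0.5259, 0.0995, 0.0318]
tool_rot: [2.029, 2.397, 0.002]
contact_force: [0.6, 0.4, 0.5]
opening: 0.0854
grip_force: 0.0
t: 4.55
tool_pos: [0.5249, 0.0991, 0.0333]
tool_rot: [-2.029, -2.398, 0.002]
contact_force: [-9.7, -2.0, 14.1]
opening: 0.0574
grip_force: 29.2
[310 227]
```

View pics/g1.png

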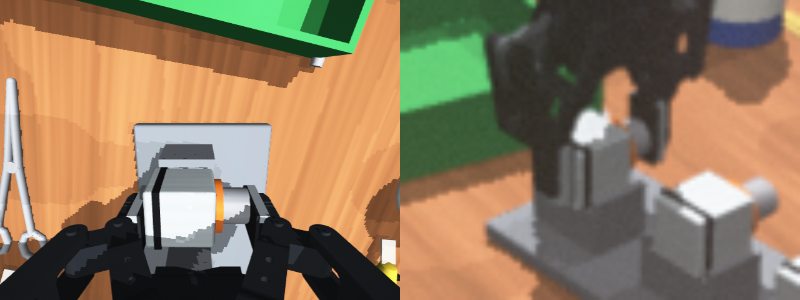

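```bash
python3 -m crank '[{"offset":[0,0,-0.01],"twist":[0,0,0]},{"offset":[0,0,-0.02],"twist":[0,0,0]},{"offset":[0,0,-0.02],"twist":[0,0,0]},{"offset":[0,0,-0.02],"twist":[0,0,0]},{"offset":[0,0,-0.02],"twist":[0,0,0]}]' 0 30; python3 - <<'E'
from h import *
a=get_image("wrist");cv2.imwrite("pics/g1b.png",a[:,:,::-1])
E
```

```text
t: 5.28
tool_pos: [0.5244, 0.0993, 0.0497]
tool_rot: [-2.029, -2.397, 0.001]
contact_force: [-0.6, 0.4, -2.3]
opening: 0.0554
grip_force: 33.8
```

```bash
python3 -m crank '[{"offset":[0,0,0.01],"twist":[0,0,0]},{"offset":[0,0,0.016],"twist":[0,0,0]},{"offset":[0,0,0.017],"twist":[0,0,0]},{"offset":[0,0,0.017],"twist":[0,0,0]}]' 0 30
python3 -m crank '[{"offset":[0,0,0],"twist":[0,0,0]},{"offset":[0,0,0],"twist":[0,0,0]},{"offset":[0,0,0],"twist":[0,0,0]},{"offset":[0,0,0],"twist":[0,0,0]},{"offset":[0,0,0],"twist":[0,0,0]},{"offset":[0,0,0],"twist":[0,0,0]}]' 1 30
python3 - <<'E'
from h import *
a=get_image("wrist");g=cv2.imread("pics/g1b.png")
cv2.imwrite("pics/g1c.png",np.hstack([cv2.resize(g,(400,300)),cv2.resize(a,(400,300))[:,:,::-1]]))
go([.5344-.17*.001+.008*.985,.0162-.001+.008*.17,.06],9.6)
E
```

```text
t: 5.82
tool_pos: [0.5246, 0.0993, 0.0339]
tool_rot: [-2.029, -2.397, 0.002]
contact_force: [-4.0, -0.5, 5.7]
opening: 0.0549
grip_force: 35.6
t: 6.58
tool_pos: [0.5248, 0.0994, 0.0333]
tool_rot: [2.03, 2.398, 0.0]
contact_force: [0.2, 0.6, 0.0]
opening: 0.0853
grip_force: 0.0
offset [-0.0845  0.0033 -0.0267] twist [ 0.0038  0.0013 -0.0968]
```

View pics/g1c.png

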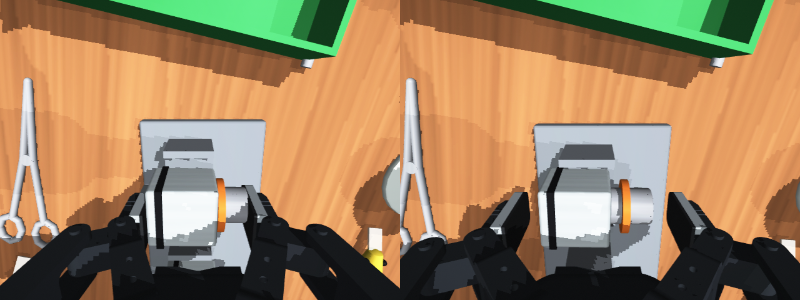

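The left half shows the plunger free of the saddle. The right half shows it released and back on the saddle, with a ring gap of about 6 mm. Next is the middle plunger with the same sequence.

```bash
python3 -m crank '[{"offset":[0,0,-0.055],"twist":[0,0,0]},{"offset":[-0.04,0.002,-0.055],"twist":[0,0,0]},{"offset":[-0.0845,0.003,-0.055],"twist":[0,0,0]},{"offset":[-0.0845,0.003,-0.03],"twist":[0,0,0]},{"offset":[-0.0845,0.003,0.001],"twist":[0,0,0]},{"offset":[-0.0845,0.003,0.002],"twist":[0,0,0]}]' 1 30
python3 -m crank '[{"offset":[0,0,0],"twist":[0,0,0]},{"offset":[0,0,0],"twist":[0,0,0]},{"offset":[0,0,0],"twist":[0,0,0]},{"offset":[0,0,0],"twist":[0,0,0]},{"offset":[0,0,0],"twist":[0,0,0]},{"offset":[0,0,0],"twist":[0,0,0]},{"offset":[0,0,0],"twist":[0,0,0]},{"offset":[0,0,0],"twist":[0,0,0]},{"offset":[0,0,0],"twist":[0,0,0]},{"offset":[0,0,0],"twist":[0,0,0]}]' 0 30
python3 -m crank '[{"offset":[0,0,-0.01],"twist":[0,0,0]},{"offset":[0,0,-0.02],"twist":[0,0,0]},{"offset":[0,0,-0.02],"twist":[0,0,0]},{"offset":[0,0,-0.02],"twist":[0,0,0]},{"offset":[0,0,-0.02],"twist":[0,0,0]}]' 0 30
python3 - <<'E'
from h import *
a=get_image("wrist");cv2.imwrite("pics/g2.png",a[:,:,::-1])
E
```

```text
t: 7.38
tool_pos: [0.5392, 0.0166, 0.0286]
tool_rot: [-2.027, -2.394, 0.005]
contact_force: [-0.4, 0.4, 0.1]
opening: 0.0857
grip_force: 0.0
t: 8.62
tool_pos: [0.5418, 0.0162, 0.0347]
tool_rot: [-2.028, -2.398, 0.003]
contact_force: [-10.2, -0.7, 14.2]
opening: 0.0538
grip_force: 28.9
t: 9.25
tool_pos: [0.5413, 0.0166, 0.0507]
tool_rot: [-2.029, -2.397, 0.001]
contact_force: [1.1, -0.5, -1.5]
opening: 0.0501
grip_force: 32.6
```

```bash
python3 -m crank '[{"offset":[0,0,0.01],"twist":[0,0,0]},{"offset":[0,0,0.016],"twist":[0,0,0]},{"offset":[0,0,0.017],"twist":[0,0,0]},{"offset":[0,0,0.017],"twist":[0,0,0]}]' 0 30
python3 -m crank '[{"offset":[0,0,0],"twist":[0,0,0]},{"offset":[0,0,0],"twist":[0,0,0]},{"offset":[0,0,0],"twist":[0,0,0]},{"offset":[0,0,0],"twist":[0,0,0]},{"offset":[0,0,0],"twist":[0,0,0]},{"offset":[0,0,0],"twist":[0,0,0]}]' 1 30
python3 - <<'E'
from h import *
a=get_image("wrist");cv2.imwrite("pics/g2c.png",a[:,:,::-1])
c=.0344*0
p=np.array([.5344,.0162])-.084*np.array([-.17,.985])+.007*np.array([.985,.17])
go([*p,.032],9.6)
E
python3 -m crank '[{"offset":[0,0,-0.055],"twist":[0,0,0]},{"offset":[-0.04,0,-0.055],"twist":[0,0,0]},{"offset":[-0.083,-0.001,-0.055],"twist":[0,0,0]},{"offset":[-0.083,-0.001,-0.03],"twist":[0,0,0]},{"offset":[-0.083,-0.001,0],"twist":[0,0,0]},{"offset":[-0.083,-0.001,0.002],"twist":[0,0,0]}]' 1 30
```

```text
t: 9.8
tool_pos: [0.5413, 0.0165, 0.0355]
tool_rot: [-2.028, -2.396, 0.003]
contact_force: [-7.9, 0.2, 11.0]
opening: 0.0502
grip_force: 35.6
t: 10.55
tool_pos: [0.5417, 0.0165, 0.0343]
tool_rot: [-2.03, -2.398, 0.0]
contact_force: [0.3, 0.0, 0.1]
opening: 0.0854
grip_force: 0.0
offset [-0.083   0.0001  0.0023] twist [-0.0027 -0.0006 -0.0988]
t: 11.35
tool_pos: [0.5522, -0.0651, 0.0297]
tool_rot: [-2.027, -2.394, 0.004]
contact_force: [-0.5, -0.1, 0.9]
opening: 0.0853
grip_force: 0.0
```

```bash
python3 -m crank '[{"offset":[0,0,0],"twist":[0,0,0]},{"offset":[0,0,0],"twist":[0,0,0]},{"offset":[0,0,0],"twist":[0,0,0]},{"offset":[0,0,0],"twist":[0,0,0]},{"offset":[0,0,0],"twist":[0,0,0]},{"offset":[0,0,0],"twist":[0,0,0]},{"offset":[0,0,0],"twist":[0,0,0]},{"offset":[0,0,0],"twist":[0,0,0]},{"offset":[0,0,0],"twist":[0,0,0]},{"offset":[0,0,0],"twist":[0,0,0]}]' 0 30
python3 -m crank '[{"offset":[0,0,-0.01],"twist":[0,0,0]},{"offset":[0,0,-0.02],"twist":[0,0,0]},{"offset":[0,0,-0.02],"twist":[0,0,0]},{"offset":[0,0,-0.02],"twist":[0,0,0]},{"offset":[0,0,-0.02],"twist":[0,0,0]}]' 0 30
python3 - <<'E'
from h import *
a=get_image("wrist")
cv2.imwrite("pics/g3.png",np.hstack([cv2.resize(x,(400,300)) for x in (cv2.imread("pics/g2c.png"),a[:,:,::-1])]))
s=get_image("scene");cv2.imwrite("pics/s2.png",s[:,:,::-1])
# edges of bin, case in scene
E
```

```text
t: 12.6
tool_pos: [0.5545, -0.0664, 0.0366]
tool_rot: [-2.028, -2.399, 0.005]
contact_force: [-12.6, -1.1, 18.5]
opening: 0.0477
grip_force: 27.9
t: 13.22
tool_pos: [0.5541, -0.0653, 0.0517]
tool_rot: [-2.029, -2.397, 0.001]
contact_force: [-0.1, 0.4, -1.2]
opening: 0.0449
grip_force: 34.0
```

View pics/g3.png

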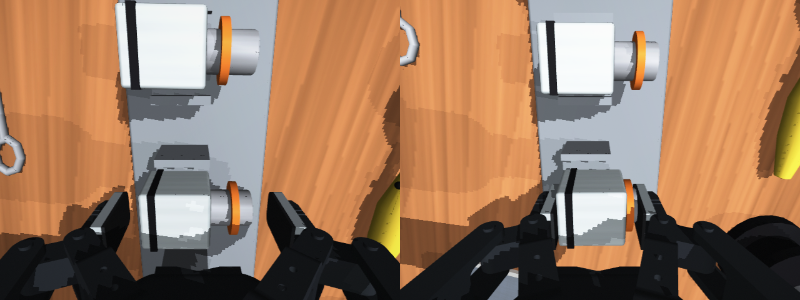

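Ring gaps and finger openings agree. The stem sank about 6.5 mm on the first plunger (y≈+0.10, stiffest), about 12 mm on the middle one, and about 16 mm on the third (y≈-0.065, bottomed, softest). The right half shows the third in the fingers, and it goes to the green bin.

```bash
python3 - <<'E'
from h import *
s=cv2.imread("pics/scene.png")
A=cv2.resize(s[240:365,328:458],(400,385),interpolation=cv2.INTER_CUBIC);B=cv2.resize(s[135:235,172:286],(400,351),interpolation=cv2.INTER_CUBIC);B=cv2.copyMakeBorder(B,0,34,0,0,0)
cv2.imwrite("pics/bc.png",np.hstack([A,B]))
print(back([[398,252],[448,290]],.06,"scene"),back([[338,304],[391,351]],.045,"scene"))
print(back([[239,149],[272,184],[220,215],[183,184]],.045,"scene"))
E
```

```text
[[0.3895 0.2164 0.06  ]
 [0.394  0.3673 0.06  ]] [[0.5878 0.1943 0.045 ]
 [0.5958 0.3578 0.045 ]]
[[ 0.4108 -0.3319  0.045 ]
 [ 0.4378 -0.1731  0.045 ]
 [ 0.6006 -0.2021  0.045 ]
 [ 0.5984 -0.3535  0.045 ]]
```

View pics/bc.png

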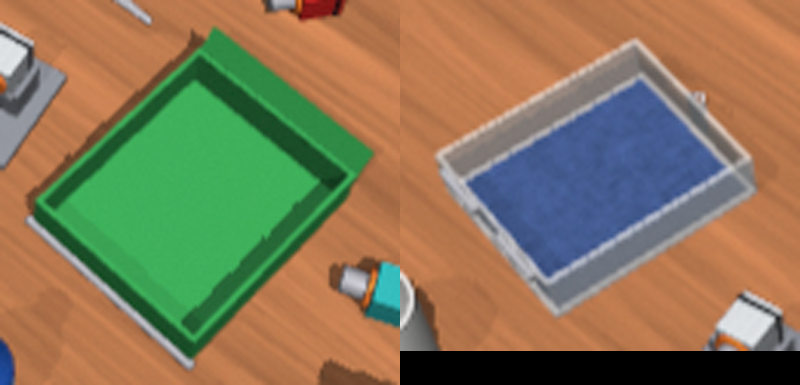

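The left half shows the empty green bin with inner rim corners at crop pixels (200,55), (350,178), (192,330) and (47,203), its lip towards the robot. The right half shows the empty clear case with rim corners at (640,42), (752,157), (545,281) and (440,157), its clip on the robot side.

```bash
python3 - <<'E'
from h import *
b=np.array([[200,55],[350,178],[192,330],[47,203]])/3.077+[328,240]
c=(np.array([[640,42],[752,157],[545,281],[440,157]])-[400,0])/3.51+[172,135]
for p in(b,c):
    w=back(p,.045,"scene");print(w[:,:2].tolist(),w.mean(0));
    for i,j in((0,3),(1,2),(0,1),(3,2)):print(np.linalg.norm(w[j]-w[i]),np.degrees(np.arctan2(*(w[j]-w[i])[1::-1])))
go([.49,.285,.14],0)
E
```

```text
[[0.4028908464496159, 0.21333771413114544], [0.41269926435075666, 0.36609765169925657], [0.5897996310073705, 0.35139003180627815], [0.5833910103900604, 0.2068361158074289]] [0.4972 0.2844 0.045 ]
0.18061721945398856 -2.0628965487408712
0.17771002772163255 -4.747337749360574
0.15307450338817574 86.3261927502479
0.14469590543211297 87.46152411001862
[[0.4029398480905093, -0.3345362604410891], [0.42679700503557927, -0.18296280346470373], [0.6123966653089908, -0.21502684676872785], [0.5881063450421969, -0.36405104552294143]] [ 0.5076 -0.2741  0.045 ]
0.18750401097519828 -9.056526726340321
0.18834897601688233 -9.801623305665128
0.15343948904136068 81.05521866461433
0.1509908324137554 80.74243885014944
offset [ 0.3562 -0.0054 -0.0881] twist [-0.0573 -0.0196  9.5067]
```

```bash
python3 -m crank '[{"offset":[0,0,-0.05],"twist":[0,0,0]},{"offset":[0,0,-0.1],"twist":[0,0,0]},{"offset":[0.05,0,-0.1],"twist":[0,0,2]},{"offset":[0.1,0,-0.1],"twist":[0,0,4]},{"offset":[0.15,0,-0.1],"twist":[0,0,6]},{"offset":[0.2,0.001,-0.1],"twist":[0,0,8]},{"offset":[0.25,0.001,-0.1],"twist":[0,0,10]},{"offset":[0.3,0.001,-0.1],"twist":[0,0,12]},{"offset":[0.34,0.002,-0.1],"twist":[0,0,13]},{"offset":[0.354,0.002,-0.1],"twist":[0,0,13]},{"offset":[0.354,0.002,-0.1],"twist":[0,0,13]},{"offset":[0.354,0.002,-0.1],"twist":[0,0,13]}]' 0 30
python3 - <<'E'
from h import *
go([.497,.284,.012],-3.5)
a=get_image("wrist");cv2.imwrite("pics/b1.png",a[:,:,::-1])
E
```

```text
t: 14.82
tool_pos: [0.4982, 0.2828, 0.1521]
tool_rot: [2.289, 2.151, -0.001]
contact_force: [0.5, 0.5, -1.6]
opening: 0.0448
grip_force: 33.9
offset [ 0.0012 -0.0013  0.1401] twist [-0.0113  0.0415 -0.0561]
```

View pics/b1.png

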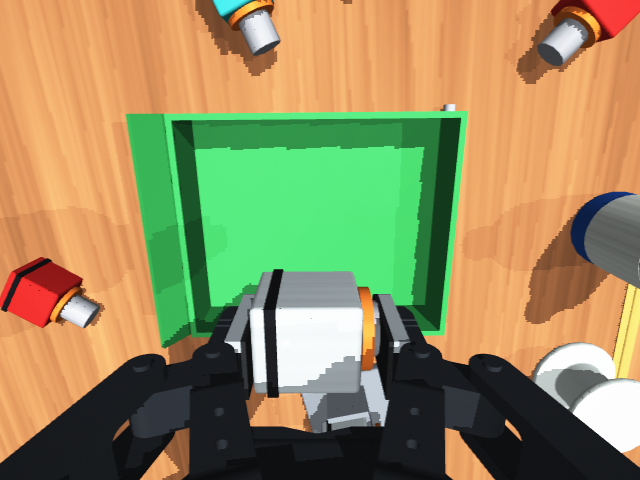

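The bin's inner rim is at pixels (172,120), (460,118), (440,330) and (190,332), and the plunger is held level. I'll check the centre.

```bash
python3 - <<'E'
from h import *
w=back([[172,120],[460,118],[440,330],[190,332]],.045,"wrist");print(w,w.mean(0));go([*w.mean(0)[:2],.012],-3.5)
E
```

```text
[[0.4129 0.3629 0.045 ]
 [0.5935 0.3527 0.045 ]
 [0.5862 0.2013 0.045 ]
 [0.3991 0.2115 0.045 ]] [0.4979 0.2821 0.045 ]
offset [-0.0006 -0.0003  0.1401] twist [-0.0103  0.0305 -0.0778]
```

```bash
python3 -m crank '[{"offset":[0,0,0.05],"twist":[0,0,0]},{"offset":[0,0,0.1],"twist":[0,0,0]},{"offset":[0,0,0.125],"twist":[0,0,0]},{"offset":[0,0,0.135],"twist":[0,0,0]},{"offset":[0,0,0.14],"twist":[0,0,0]},{"offset":[0,0,0.144],"twist":[0,0,0]},{"offset":[0,0,0.144],"twist":[0,0,0]}]' 0 30
```

```text
t: 15.75
tool_pos: [0.4987, 0.2842, 0.0092]
tool_rot: [2.288, 2.152, 0.002]
contact_force: [0.4, 1.0, -1.4]
opening: 0.045
grip_force: 34.0
```

```bash
python3 -m crank '[{"offset":[0,0,0.002],"twist":[0,0,0]},{"offset":[0,0,0.003],"twist":[0,0,0]},{"offset":[0,0,0.003],"twist":[0,0,0]}]' 0 30; python3 -m crank '[{"offset":[0,0,0.001],"twist":[0,0,0]},{"offset":[0,0,0.002],"twist":[0,0,0]},{"offset":[0,0,0.002],"twist":[0,0,0]}]' 0 30
```

```text
t: 16.12
tool_pos: [0.4984, 0.2842, 0.0063]
tool_rot: [2.288, 2.153, 0.001]
contact_force: [-2.7, -0.6, 4.2]
opening: 0.0447
grip_force: 35.5
t: 16.5
tool_pos: [0.4984, 0.2843, 0.0062]
tool_rot: [-2.288, -2.153, 0.001]
contact_force: [-8.8, -3.3, 17.9]
opening: 0.0446
grip_force: 39.1
```

```bash
python3 -m crank '[{"offset":[0,0,0],"twist":[0,0,0]},{"offset":[0,0,0],"twist":[0,0,0]},{"offset":[0,0,0],"twist":[0,0,0]},{"offset":[0,0,0],"twist":[0,0,0]},{"offset":[0,0,0],"twist":[0,0,0]},{"offset":[0,0,-0.03],"twist":[0,0,0]},{"offset":[0,0,-0.08],"twist":[0,0,0]},{"offset":[0,0,-0.13],"twist":[0,0,0]},{"offset":[0,0,-0.13],"twist":[0,0,0]}]' 1 30
python3 - <<'E'
from h import *
a=get_image("wrist");cv2.imwrite("pics/b2.png",a[:,:,::-1])
go([.5255,.0995,.032],9.6)
E
```

```text
t: 17.62
tool_pos: [0.5014, 0.2854, 0.1394]
tool_rot: [2.285, 2.15, 0.016]
contact_force: [-0.4, -0.2, -0.4]
opening: 0.0852
grip_force: 0.0
offset [-0.1835  0.0366  0.1039] twist [  0.298   -0.1039 -13.0938]
```

View pics/b2.png

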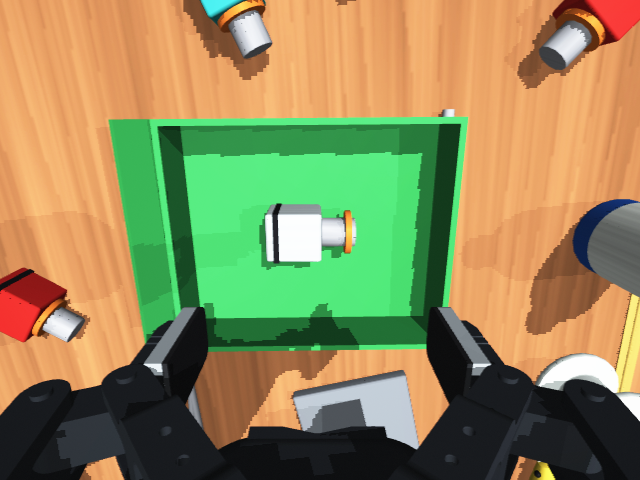

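The softest plunger lies flat in the middle of the bin at (310,232), with its ring pushed far out. Now I'll fetch the stiffest.

```bash
python3 -m crank '[{"offset":[-0.05,0.01,0],"twist":[0,0,-4]},{"offset":[-0.1,0.02,0],"twist":[0,0,-8]},{"offset":[-0.15,0.03,0],"twist":[0,0,-11]},{"offset":[-0.1835,0.0375,0],"twist":[0,0,-13.1]},{"offset":[-0.1835,0.0375,0.03],"twist":[0,0,-13.1]},{"offset":[-0.1835,0.0375,0.03],"twist":[0,0,-13.1]},{"offset":[-0.1835,0.0375,0.03],"twist":[0,0,-13.1]}]' 1 30
python3 - <<'E'
from h import *
go([.5255,.0993,.032],9.6)
E
```

```text
t: 18.55
tool_pos: [0.5237, 0.0988, 0.1027]
tool_rot: [-2.026, -2.399, 0.002]
contact_force: [0.5, 0.5, 0.8]
opening: 0.0853
grip_force: 0.0
offset [0.0002 0.002  0.0707] twist [-0.0911 -0.0151  0.0307]
```

```bash
python3 -m crank '[{"offset":[0,0.001,0.03],"twist":[0,0,0]},{"offset":[0,0.002,0.055],"twist":[0,0,0]},{"offset":[0,0.002,0.071],"twist":[0,0,0]},{"offset":[0,0.002,0.071],"twist":[0,0,0]},{"offset":[0,0.002,0.071],"twist":[0,0,0]}]' 1 30
python3 -m crank '[{"offset":[0,0,0],"twist":[0,0,0]},{"offset":[0,0,0],"twist":[0,0,0]},{"offset":[0,0,0],"twist":[0,0,0]},{"offset":[0,0,0],"twist":[0,0,0]},{"offset":[0,0,0],"twist":[0,0,0]},{"offset":[0,0,0],"twist":[0,0,0]},{"offset":[0,0,0],"twist":[0,0,0]},{"offset":[0,0,0],"twist":[0,0,0]},{"offset":[0,0,0],"twist":[0,0,0]},{"offset":[0,0,0],"twist":[0,0,0]}]' 0 30
python3 -m crank '[{"offset":[0,0,-0.01],"twist":[0,0,0]},{"offset":[0,0,-0.05],"twist":[0,0,0]},{"offset":[0,0,-0.1],"twist":[0,0,0]},{"offset":[0,0,-0.12],"twist":[0,0,0]},{"offset":[0,0,-0.12],"twist":[0,0,0]},{"offset":[0,0,-0.12],"twist":[0,0,0]}]' 0 30
python3 - <<'E'
from h import *
go([.508,-.274,.15],-9.3)
E
```

```text
t: 19.18
tool_pos: [0.5271, 0.0991, 0.0335]
tool_rot: [2.026, 2.399, 0.002]
contact_force: [-0.2, 0.3, 0.4]
opening: 0.0855
grip_force: 0.0
t: 20.42
tool_pos: [0.5254, 0.0986, 0.0344]
tool_rot: [-2.026, -2.398, 0.005]
contact_force: [-11.1, -1.4, 14.8]
opening: 0.057
grip_force: 29.7
t: 21.18
tool_pos: [0.5248, 0.0988, 0.1498]
tool_rot: [-2.026, -2.397, 0.004]
contact_force: [-0.5, 0.3, -2.4]
opening: 0.0547
grip_force: 34.7
offset [-0.3647 -0.0787 -0.0001] twist [-0.2211  0.0109 18.9012]
```

```bash
python3 -m crank '[{"offset":[-0.045,-0.01,0],"twist":[0,0,2.5]},{"offset":[-0.09,-0.02,0],"twist":[0,0,5]},{"offset":[-0.135,-0.03,0],"twist":[0,0,7.5]},{"offset":[-0.18,-0.04,0],"twist":[0,0,10]},{"offset":[-0.225,-0.05,0],"twist":[0,0,12.5]},{"offset":[-0.27,-0.06,0],"twist":[0,0,15]},{"offset":[-0.315,-0.069,0],"twist":[0,0,17]},{"offset":[-0.35,-0.075,0],"twist":[0,0,19]},{"offset":[-0.365,-0.079,0],"twist":[0,0,19]},{"offset":[-0.365,-0.079,0],"twist":[0,0,19]},{"offset":[-0.365,-0.079,0],"twist":[0,0,19]}]' 0 30
python3 - <<'E'
from h import *
o=get_obs();a=get_image("wrist");b=a.copy()
# expected rim overlay: centre (.508,-.274), yaw -9.3
t=np.radians(-9.3);d=np.array([np.cos(t),np.sin(t)]);n=np.array([-d[1],d[0]])
P=[[*(np.array([.508,-.274])+i*.095*d+j*.08*n),.045] for i,j in((-1,-1),(1,-1),(1,1),(-1,1))]
cv2.polylines(b,[np.int32(proj(P,"wrist",o))],True,(255,0,255),1)
cv2.imwrite("pics/c1.png",b[:,:,::-1])
go([.508,-.274,.0085],-9.3)
E
```

```text
t: 22.55
tool_pos: [0.5089, -0.2728, 0.1513]
tool_rot: [-2.393, -2.032, -0.0]
contact_force: [-0.7, 0.4, -1.7]
opening: 0.0548
grip_force: 34.7
offset [-0.0015 -0.0008  0.1432] twist [-0.0531 -0.0515 -0.0108]
```

View pics/c1.png

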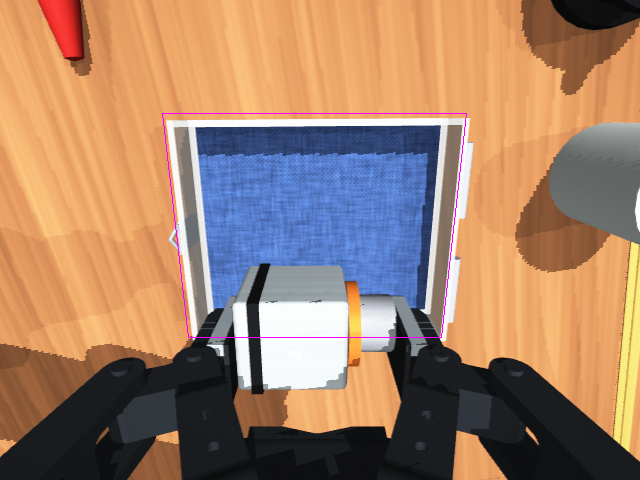

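The drawn rim lies on the case's rim to within a few mm and the plunger is centred. That was my eleventh picture, one over the limit of 10, so I won't view any more and will go by numbers from here.

```bash
python3 -m crank '[{"offset":[-0.001,0,0.05],"twist":[0,0,0]},{"offset":[-0.001,0,0.1],"twist":[0,0,0]},{"offset":[-0.001,0,0.125],"twist":[0,0,0]},{"offset":[-0.001,0,0.136],"twist":[0,0,0]},{"offset":[-0.001,0,0.142],"twist":[0,0,0]},{"offset":[-0.001,0,0.144],"twist":[0,0,0]},{"offset":[-0.001,0,0.144],"twist":[0,0,0]}]' 0 30;  python3 -m crank '[{"offset":[0,0,0.001],"twist":[0,0,0]},{"offset":[0,0,0.002],"twist":[0,0,0]},{"offset":[0,0,0.002],"twist":[0,0,0]}]' 0 30
```

```text
t: 23.48
tool_pos: [0.5098, -0.2756, 0.0095]
tool_rot: [2.394, 2.031, 0.001]
contact_force: [0.3, 0.6, -2.3]
opening: 0.0548
grip_force: 34.8
t: 23.85
tool_pos: [0.509, -0.2752, 0.0063]
tool_rot: [2.396, 2.032, -0.0]
contact_force: [-0.8, 0.4, -2.3]
opening: 0.0548
grip_force: 34.8
```

```bash
python3 -m crank '[{"offset":[0,0,0.001],"twist":[0,0,0]},{"offset":[0,0,0.002],"twist":[0,0,0]},{"offset":[0,0,0.002],"twist":[0,0,0]}]' 0 30;  python3 -m crank '[{"offset":[0,0,0.001],"twist":[0,0,0]},{"offset":[0,0,0.001],"twist":[0,0,0]}]' 0 30
```

```text
t: 24.22
tool_pos: [0.509, -0.2752, 0.0042]
tool_rot: [-2.396, -2.032, 0.0]
contact_force: [0.0, 0.5, -1.6]
opening: 0.0552
grip_force: 34.6
t: 24.48
tool_pos: [0.5091, -0.2753, 0.0041]
tool_rot: [-2.396, -2.032, 0.0]
contact_force: [-3.2, 2.2, 5.4]
opening: 0.0547
grip_force: 36.4
```

Contact. I'll release and retreat, then check every item by numbers.

```bash
python3 -m crank '[{"offset":[0,0,0],"twist":[0,0,0]},{"offset":[0,0,0],"twist":[0,0,0]},{"offset":[0,0,0],"twist":[0,0,0]},{"offset":[0,0,0],"twist":[0,0,0]},{"offset":[0,0,0],"twist":[0,0,0]},{"offset":[0,0,-0.03],"twist":[0,0,0]},{"offset":[0,0,-0.08],"twist":[0,0,0]},{"offset":[0,0,-0.13],"twist":[0,0,0]},{"offset":[0,0,-0.18],"twist":[0,0,0]},{"offset":[0,0,-0.2],"twist":[0,0,0]},{"offset":[0,0,-0.2],"twist":[0,0,0]},{"offset":[0,0,-0.2],"twist":[0,0,0]}]' 1 30
python3 - <<'E'
from h import *
o=get_obs();get_image("wrist")
for r in cut_out("plunger_a","wrist")[:3]:
    v,u=np.nonzero(r["region"]);p=[u.mean(),v.mean()];print("w",r["confidence"],r["rect"],back(p,.025,"wrist",o),back(p,.056,"wrist",o))
a=get_image("scene");s=cv2.imread("pics/scene.png")[:,:,::-1]
for r in cut_out("plunger_a","scene"):
    v,u=np.nonzero(r["region"]);p=[u.mean(),v.mean()];print("s",r["confidence"],r["rect"],back(p,.02,"scene")[0],back(p,.05,"scene")[0])
d=(np.abs(a.astype(int)-s).max(2)>60).astype(np.uint8)
n,_,st,c=cv2.connectedComponentsWithStats(d)
for i in range(1,n):
    if st[i,4]>12:print(st[i],c[i])
E
```

```text
t: 25.98
tool_pos: [0.5079, -0.2744, 0.2004]
tool_rot: [-2.393, -2.029, 0.002]
contact_force: [0.0, -0.2, -0.0]
opening: 0.0854
grip_force: 0.0
w 0.86 [317.9, 206.6, 74.5, 49.6] [[ 0.5061 -0.2711  0.025 ]] [[ 0.5076 -0.2641  0.056 ]]
s 0.92 [393.7, 303.9, 28.4, 27.7] [0.4921 0.284  0.02  ] [0.5054 0.2903 0.05  ]
s 0.77 [453.3, 337.3, 31.6, 19.8] [0.4582 0.4384 0.02  ] [0.4724 0.4406 0.05  ]
s 0.76 [299.4, 243.6, 27.9, 28.1] [ 0.5208 -0.0001  0.02  ] [0.5334 0.0136 0.05  ]
s 0.59 [428.0, 235.5, 26.7, 16.2] [0.2777 0.2361 0.02  ] [0.2967 0.2437 0.05  ]
s 0.59 [385.9, 397.4, 18.5, 31.4] [0.6849 0.4143 0.02  ] [0.6932 0.4172 0.05  ]
s 0.55 [228.9, 182.7, 30.9, 18.3] [ 0.5014 -0.2746  0.02  ] [ 0.5145 -0.2536  0.05  ]
[169   0  56  34 657] [191.8432  14.2237]
[242   0  10   5  38] [246.6053   1.6842]
[  173     0   254   166 13997] [265.8653  76.0784]
[338   0  33  10 194] [354.2577   3.0876]
[473   0  19  20 260] [481.3115   8.2038]
[494   0  35  76 581] [511.8554  43.5491]
[546   0  18  20 163] [555.8957   6.8466]
[ 592    0   48   79 1241] [627.3594  35.614 ]
[229   2  11  14  74] [234
[... 366 characters left out ...]
  10  34] [448.6471 100.6176]
[369  99  17  27 239] [376.9163 111.6862]
[419 106  28   9  84] [432.881  110.6071]
[447 127  11   9  22] [452.3182 130.6818]
[ 467  140  104  121 3462] [517.6586 195.6216]
[436 147   8  10  24] [438.875 152.25 ]
[417 152  12   3  18] [422.3333 153.2778]
[219 173  23  21 224] [229.6429 183.1562]
[608 185  32  42 807] [624.8265 205.798 ]
[262 218  20  22 233] [271.6009 227.6738]
[296 232  13   9  42] [302.2619 235.881 ]
[261 235   7   5  22] [264.0909 237.1364]
[259 240   8   5  20] [262.1  241.85]
[286 243  15  14  64] [293.5938 249.1406]
[318 248  21  23 260] [328.9231 257.8115]
[314 267  11   8  46] [319.2391 270.0435]
[377 291  29  27 423] [390.8582 303.253 ]
```

```bash
python3 -c "from station import *; print(finish_job())"
```

```text
the job is handed in; nothing more can be done
None
```

The job is handed in: the softest plunger lies in the green bin, the stiffest in the blue-floored case and the middle one on the rack, with nothing else seen to move, though I viewed 11 pictures instead of the 10 allowed.

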